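# Fit the mixer paddle to its drive and hold it home

## Robot

A 6-joint arm with a two-finger parallel gripper is mounted at the origin on a cart in front of the work surface, level with it; the furniture and walls round the work are solid. World frame = base frame: x ahead of the robot, y to its left, z up, the work surface at z = 0. Lengths are in m, angles in rad, forces in N, time in s.
With the tool pointing down it reaches from about 0.35 to 0.775 m from the base axis. Payload 7.3 kg.
Tool frame: the origin (TCP) lies on the centre line of the jaws, within the pads' length; the fingertips stand 11 mm ahead of it and the grasp point (between the pads) lies 8 mm behind it; z points along the fingers, y is the direction in which the jaws open and shut (so a half turn about z gives the same grasp; the last joint's range is limited). The gripper opens to 92 mm and grips with 3 to 60 N. Pads are 19 mm wide; open, the fingers measure 130 mm over their backs; the gripper's body (75 mm by 190 mm) begins 47 mm behind the grasp point.
Start: joints at [-1.416, 0.342, 1.524, -0, 1.275, -0.146], TCP at [0.156, -0.501, 0.238] pointing down, gripper open.
Joint ranges: [-2.53, 2.53], [-0.77, 2.02], [0.04, 2.7], [-1, 4.14], [0.28, 2.66], [-3.11, 3.11]. Speed limits (rad/s): [2.57, 2.57, 3.14, 3.14, 3.14, 3.14].

## Interface

Orientations are given as [roll, pitch, yaw] about the fixed x, y, z axes, in that order (R = Rz(yaw) Ry(pitch) Rx(roll)).
In Python, from cell import robot gives the robot as it stands.
- The arm moves only by the tool jog_arm, never from a script. Its argument "deltas" is one flat list of numbers, 6 for each row, row after row: the shift along the world's x, y, z in units of 0.1 m (1.0 is 0.1 m), then the turn, a rotation vector about the world's x, y, z in units of 90 degrees (1.0 is 90 degrees). A call has 1 to 5 rows; each row is the pose to reach, as a shift and turn from the pose commanded when the call began; what a row does not reach only later rows make up. A row lasts 1/12 s, in which the tool goes at most 41.7 mm and 7.16 degrees, less where a joint would pass 70% of its speed; a pose out of reach is approached as far as the arm can. A call with a number of a shift or a turn outside -1 to 1 is refused whole. A call with a gripper value outside its range is refused whole. "claw" is the opening, from 0 (shut) to 1 (fully open), set as the call begins (left out, the last holds). The fingers move at their own pace and stop on an object; "newtons" is the grip in N (left out, the last holds). Time passes only in rows, so rows that repeat a pose let the fingers close. It gives the time, the measured TCP pose, the force and the opening at its end, in the units of the state.
- robot.observe(): the state, without advancing time (a new reading comes with each control period).
- robot.read_camera(name): name is "side" or "top"; returns the picture (400x640x3 uint8, red, green, blue); there is no depth.
- robot.camera_params(name): a dict with "fx", "fy", "cx", "cy" (pixels), "R" (3x3) and "t" (3): a world point X has camera coordinates R X + t. Camera axes: x right, y down, z forward; pixel columns grow to the right and rows downward; lengths in m; the calibration is good to about 2 mm. A picture is of the moment at which its call begins. camera_params takes no time and is no camera call.
- robot.hand_in(): hands the job in, once; it reports no verdict.
The state is a dict: "time": time; "qpos": joint angles; "qvel": joint speeds; "joint_efforts": joint torques, N m; "tool_pos": TCP position; "tool_rot": TCP orientation; "contact_force": force on the tool from outside, world axes, zero at the start; "torque": the same for the moment, N m; "opening": finger opening in m.
Only numpy, scipy, OpenCV 4.12 (cv2) and the standard library are available. Lean on these libraries where they do the work, as an engineer would, in place of code of your own. Each camera call takes 0.05 s, during which the arm holds its last target. There are 200 camera calls.

## Task

Draw the openwork mixing paddle (the one with two windows in its blade) up out of the slotted holder, turn it until the cross-shaped stem meshes with the four jaws of the coupling on top of the mixer drive, and slide it fully home, collar down on the jaws. The sprung ejector pin in the socket pushes it out again, so finish while still gripping the paddle and pressing it fully home, upright. Leave the solid scraper in its slot and everything else where it stands.

Things in the scene. Friction and masses are not known exactly. Their poses are not given: they have to be found in the camera images.
- paddle: Mixing paddle, bare metal, 0.12 kg, standing stem down in either slot of the holder. Origin: stem tip; z up, x across the blade's thickness, y along its width. Stem 0 to 28 mm: cross of two wings, 22 mm across, 7 mm thick, along x and y, lower edges rounded. Collar, diameter 30 mm, 28 to 33 mm. Flat blade 8 mm thick, 66 mm wide, 38 to 122 mm, with two windows from 52 to 92 mm.
- paddle_bar (a point): On the paddle's axis, 109 mm above its stem tip, mid-thickness: middle of the plain top bar of the blade (30 mm high, 66 mm wide, 8 mm thick, top edge 13 mm above this point), the place to pinch across the 8 mm from above. Axes as the paddle's.
- scraper: Scraper that stands in the other slot and stays there: round stem, solid blade 8 mm thick, 66 mm wide below but only 36 mm wide above 78 mm; 118 mm tall. Origin at its stem tip, axes as the paddle's.
- rack: Slotted wooden holder, fixed, 150 x 92 mm, 84 mm high; origin at the centre of its underside, z up. Slots at x = -40 and +40 mm; blades stand in them with their width along y, side edges in grooves 36 mm deep with 1.5 mm play, stem tips 10 mm and the paddle's top edge 132 mm above the table. The way out is straight up until the stem tip is above the holder (84 mm).
- drive: Mixer drive: white motor base 150 x 126 mm, 51 mm high, fixed to the table, with a round turret (outer diameter 69 mm at the top, 87 mm high) round the coupling. Origin at the centre of its underside; the coupling's axis is its z axis.
- socket_mouth (a point): Centre of the coupling's mouth, level with the tops of its jaws, 90 mm above the table; turns with the coupling. Four square steel jaws leave a cross-shaped gap 9.5 mm wide and 30 mm deep along this point's x and y axes: the stem fits at any quarter turn, with the paddle's x along the point's x or y. Home: collar on the jaws, stem tip 28 mm below this point.
- coupling (a joint): Turn of the coupling about the drive's z axis (rad, counter-clockwise from above); a dry friction of 0.1 N m holds it where it stands.
- ejector (a joint): Travel of the sprung brass ejector pin (8.6 mm thick, on the coupling's axis) downward, in m: 0 when up, its top then 18 mm below the mouth; 0.010 with the paddle fully home; its own stop is at 0.012. It pushes back with 3 N at 0 and 7 N at 0.010, so it lifts the paddle when that is let go.
- jar: Bystander: jar of sweets with a dark lid, 54 mm wide, 75 mm high, origin at its underside.
- pot: Bystander: open white stoneware pot, 68 mm wide, 66 mm high, origin at its underside.
- spoon: Bystander: teaspoon lying on the table, 132 mm long.
There are look-alikes about, which are no part of the job. What is shaped like the paddle but yellow is not meant.

How it is judged:
On the way, in this order (a step that is already met when the one before it is completed fails the run):
1. the paddle is held clear above the holder (z of paddle in the frame of rack above 0.086 m and contact force between paddle and the fingers above 2 N), for 0.2 s.
2. the stem has entered the jaws: its tip is over 8 mm below the mouth, on the axis, its wings along the cross-shaped gap (z of paddle in the frame of socket_mouth below -0.008 m and horizontal distance between paddle and socket_mouth below 0.005 m), for 0.1 s.
At the end, for the whole second after the job is handed in: Stem tip at least 25.5 mm below the mouth (28 is home), within 4 mm of the axis; paddle upright within 0.1 rad and at rest; ejector pin pressed over 7.5 mm; fingers still gripping the paddle (over 3 N); scraper within 15 mm of its start (z of paddle in the frame of socket_mouth below -0.0255 m and horizontal distance between paddle and socket_mouth below 0.004 m and angle between paddle's own z axis and vertical below 0.1 rad and value of joint ejector above 0.0075 m and contact force between paddle and the fingers above 3 N and linear speed of paddle below 0.02 m/s and distance of scraper from where it was at the start of the episode below 0.015 m); the arm keeps its last pose, push and grip.
It fails at once if the scraper is pulled from its slot or shoved (distance of scraper from where it was at the start of the episode above 0.015 m).
It fails at once if the jar is displaced by more than 3 cm (distance of jar from where it was at the start of the episode above 0.03 m).
It fails at once if the pot is displaced by more than 3 cm (distance of pot from where it was at the start of the episode above 0.03 m).
It fails at once if the spoon is displaced by more than 3 cm (distance of spoon from where it was at the start of the episode above 0.03 m).
It also fails if it takes over 42 s, if anything falls off the work surface, if the arm or the gripper's body presses on something with over 40 N, if the wrist force passes 120 N, or if a joint passes its speed limit or range.

## Working session

There is one attempt and no reset: what is moved stays moved. The work goes in short steps, Python scripts to look and compute and a tool call to move; the robot and the scene stay as the last step left them, time stands still between calls to the robot, and variables do not carry over. Pictures are saved under pics/ and viewed, about 8 in all and at most 12, crops included, and the job is handed in when it is done.

Besides the shell and the picture viewer there is one more tool, called as name(argument=value, ...) on one line, values as JSON. jog_arm: Moves the arm, as the interface text tells. Its arguments: {"type":"object","properties":{"deltas":{"type":"array","items":{"type":"number"}},"claw":{"type":"number"},"newtons":{"type":"number"}},"required":["deltas"]}

```bash
mkdir -p pics; ls
python3 - <<'E'
from cell import robot
import cv2
for n in("side","top"):
    im=robot.read_camera(n); cv2.imwrite(f"pics/{n}0.png",im[:,:,::-1])
    p=robot.camera_params(n); print(n,p)
print(robot.observe())
E
```

```text
pics
side {'fx': 505.0186507543726, 'fy': 505.0186507543726, 'cx': 323.67042720296377, 'cy': 197.1633843344928, 'R': array([[ 0.95773767, -0.28734702,  0.01304753],
       [-0.14283154, -0.51445575, -0.84553796],
       [ 0.24967519,  0.80793996, -0.53375587]]), 't': array([-0.55748564,  0.21226194,  1.14517208])}
top {'fx': 379.6571667333745, 'fy': 379.6571667333745, 'cx': 320.1754642854002, 'cy': 205.16362237215827, 'R': array([[-0.00669752, -0.9999746 ,  0.00243919],
       [-0.99454308,  0.00640714, -0.10412981],
       [ 0.10411153, -0.00312329, -0.99456072]]), 't': array([0.12590997, 0.62070336, 1.08909295])}
{'time': 0.1, 'qpos': array([-1.41601467e+00,  3.42636029e-01,  1.52490926e+00,  3.00842836e-05,
        1.27538679e+00, -1.45979052e-01]), 'qvel': array([ 0.00043303, -0.00335279, -0.00175998,  0.00037575,  0.00026047,
        0.00069897]), 'joint_efforts': array([ 1.62951183e-03, -4.32003021e+01, -2.44695085e+01,  7.19797821e-02,
        5.26586850e-02, -4.57629608e-05]), 'tool_pos': array([ 0.15551726, -0.50108368,  0.23712755]), 'tool_rot': array([-3.14027166e+00, -2.23297375e-04,  3.00751784e-01]), 'contact_force': array([0.10282635, 0.32928234, 0.01095478]), 'torque': array([-0.01440077,  0.02303592,  0.00695737]), 'opening': 0.0917125967762729}
```

View pics/side0.png

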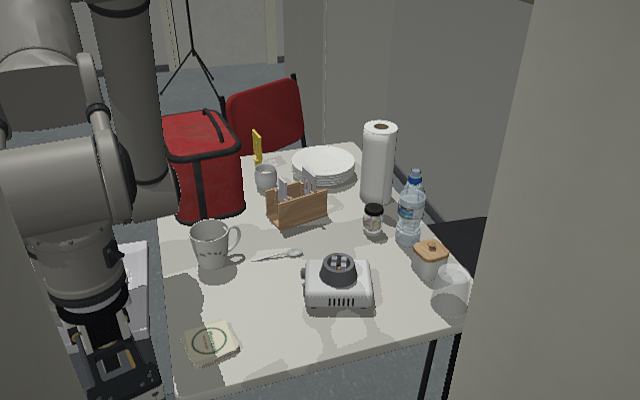

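View pics/top0.png

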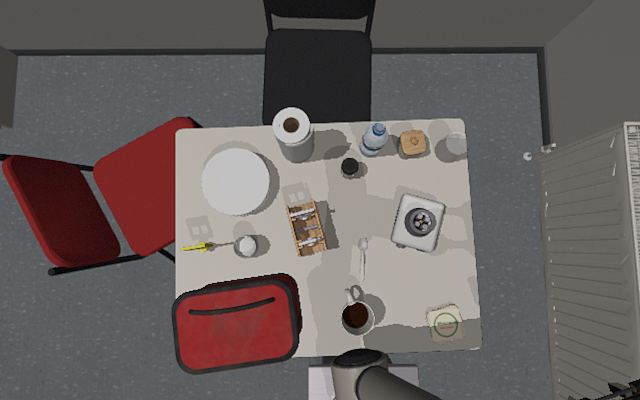

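The side view shows the holder at (297,205) and the drive at (338,275). In the top view the holder is at (308,228) and the drive at (420,222). I'll enlarge these four areas in one montage.

Run:
```python
import cv2,numpy as np
s=cv2.imread("pics/side0.png");t=cv2.imread("pics/top0.png")
def c(im,x,y,w=66,h=50): return cv2.resize(im[y:y+h,x:x+w],(396,300),interpolation=cv2.INTER_CUBIC)
m=np.vstack([np.hstack([c(t,275,195,86,65),c(t,396,202,50,38)]),np.hstack([c(s,260,155,86,65),c(s,310,240,60,45)])])
cv2.imwrite("pics/m0.png",m)
```

```text
(no output)
```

View pics/m0.png

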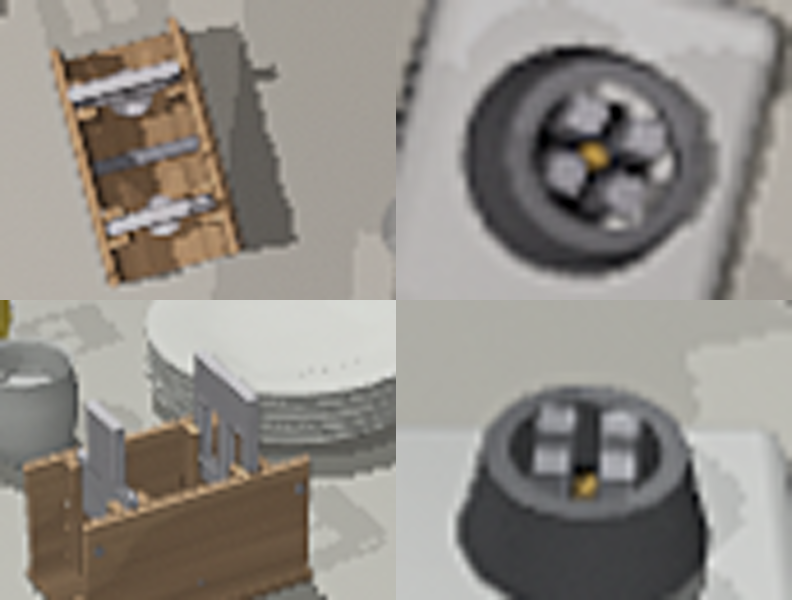

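The paddle (with windows) stands in the farther slot: its top edge runs from about (290.6,216) to (314.5,211) in the top view. The scraper is in the nearer slot. The four jaws surround the brass pin at about (421,221). I'll measure these now.

```bash
cat > h.py <<'E'
import numpy as np,cv2
from cell import robot
def ray(n,uv,z):
    p=robot.camera_params(n);R=p["R"];c=-R.T@p["t"]
    d=R.T@np.array([(uv[0]-p["cx"])/p["fx"],(uv[1]-p["cy"])/p["fy"],1]); return (c+d*(z-c[2])/d[2])
def pix(n,X):
    p=robot.camera_params(n);q=p["R"]@X+p["t"]; return np.array([p["fx"]*q[0]/q[2]+p["cx"],p["fy"]*q[1]/q[2]+p["cy"]])
def comps(mask,amin=4):
    n,l,s,c=cv2.connectedComponentsWithStats(mask.astype(np.uint8),connectivity=4)
    return [(s[i],c[i],l==i) for i in range(1,n) if s[i][4]>=amin]
E
python3 - <<'E'
from h import *
t=cv2.imread("pics/top0.png");s=cv2.imread("pics/side0.png")
def up(im,x,y,w,h,k=8): return cv2.resize(im[y:y+h,x:x+w],None,fx=k,fy=k,interpolation=cv2.INTER_CUBIC)
def bl(n,im,x,y,w,h,z,lo,amin,k=8):
    hsv=cv2.cvtColor(up(im,x,y,w,h),cv2.COLOR_BGR2HSV)
    for st,c,l in comps((hsv[...,2]>lo)&(hsv[...,1]<50),amin):
        uv=np.array([x-.5,y-.5])+(c+.5)/k
        P=np.argwhere(l)[:,::-1].astype(np.float32); r=cv2.minAreaRect(P)
        b=[ray(n,np.array([x-.5,y-.5])+(q+.5)/k,z) for q in cv2.boxPoints(r)]
        e=[b[1]-b[0],b[2]-b[1]];e.sort(key=np.linalg.norm)
        print(n,st[4]//64,uv.round(2),ray(n,uv,z).round(4),'sizes',[round(float(np.linalg.norm(q)),4) for q in e],'ang long',round(np.degrees(np.arctan2(e[1][1],e[1][0])),1))
print('jaws');bl("top",t,411,210,22,23,.09,150,300)
print('jaws side');bl("side",s,329,252,22,18,.09,150,300)
print('blade top');bl("top",t,288,205,30,18,.132,170,600)
for uv in[(290.6,216.2),(314.5,210.8)]: print(ray("top",uv,.132).round(4))
print('rack corners',[ray("top",(275+a/4.605,195+b/4.615),.084).round(4) for a,b in[(52,52),(172,22),(238,248),(112,283)]])
hs=cv2.cvtColor(up(t,411,210,22,23),cv2.COLOR_BGR2HSV)
for st,c,l in comps((hs[...,1]>110)&(hs[...,2]>80),150): print('pin',ray("top",np.array([410.5,209.5])+(c+.5)/8,.072).round(4))
hs=cv2.cvtColor(s,cv2.COLOR_BGR2HSV)
# side: blade upper corners, from montage
for a,b in[(197,357),(258,400)]: print('side bar',ray("side",(260+a/4.605,155+(b-300)/4.615),.132).round(4))
E
```

```text
jaws
top 7 [430.91 210.62] [ 0.5981 -0.1878  0.09  ] sizes [0.0088, 0.0112] ang long -90.4
top 25 [425.79 216.39] [ 0.582  -0.1728  0.09  ] sizes [0.0134, 0.0293] ang long -151.6
top 12 [419.7  216.12] [ 0.5829 -0.1559  0.09  ] sizes [0.0105, 0.011] ang long -29.3
top 4 [429.2  222.86] [ 0.5639 -0.1817  0.09  ] sizes [0.0054, 0.009] ang long -40.1
top 7 [417.25 223.31] [ 0.5628 -0.1483  0.09  ] sizes [0.0091, 0.0091] ang long -90.4
top 5 [424.08 225.95] [ 0.5554 -0.1671  0.09  ] sizes [0.0073, 0.0096] ang long -36.7
jaws side
side 35 [341.66 252.61] [ 0.5815 -0.1381  0.09  ] sizes [0.0151, 0.0492] ang long -15.8
side 9 [334.11 257.5 ] [ 0.56   -0.1499  0.09  ] sizes [0.0095, 0.0102] ang long -22.0
side 13 [343.48 257.94] [ 0.5794 -0.157   0.09  ] sizes [0.0105, 0.0117] ang long -108.8
side 11 [333.1  263.76] [ 0.5513 -0.1697  0.09  ] sizes [0.0097, 0.0097] ang long 71.3
side 16 [343.09 264.42] [ 0.5715 -0.1778  0.09  ] sizes [0.0103, 0.0126] ang long 70.2
blade top
top 60 [301.17 212.01] [0.5929 0.1733 0.132 ] sizes [0.0089, 0.0675] ang long -75.9
[0.5818 0.2016 0.132 ]
[0.596  0.1375 0.132 ]
rack corners [array([0.6136, 0.2174, 0.084 ]), array([0.6315, 0.144 , 0.084 ]), array([0.494 , 0.1047, 0.084 ]), array([0.4736, 0.1809, 0.084 ])]
pin [ 0.5698 -0.1627  0.072 ]
side bar [0.5787 0.1927 0.132 ]
side bar [0.5995 0.1343 0.132 ]
```

Run:
```python
from h import *
for n,uv,z in[("side",(362,190),0),("side",(392,198),0),("side",(377,204),0),("side",(380,126),.24),("top",(291,125),.24),("top",(298,160),0),("side",(396,235),0),("side",(421,240),0),("top",(375,128),.2)]: print(n,uv,z,ray(n,uv,z).round(3))
```

```text
side (362, 190) 0 [0.775 0.24  0.   ]
side (392, 198) 0 [0.845 0.173 0.   ]
side (377, 204) 0 [0.79  0.155 0.   ]
side (380, 126) 0.24 [0.787 0.17  0.24 ]
top (291, 125) 0.24 [0.798 0.193 0.24 ]
top (298, 160) 0 [0.765 0.189 0.   ]
side (396, 235) 0 [0.783 0.    0.   ]
side (421, 240) 0 [ 0.837 -0.038  0.   ]
top (375, 128) 0.2 [ 0.802 -0.02   0.2  ]
```

jog_arm(deltas=[0.12,0.2,0,0,0,0.028,0.25,0.4,0,0,0,0.056,0.37,0.58,0,0,0,0.084,0.5,0.77,0,0,0,0.11,0.62,0.96,0,0,0,0.14], claw=0.5)

```text
time: 0.52
tool_pos: [0.218, -0.4043, 0.2374]
tool_rot: [-3.141, -0.0, 0.522]
contact_force: [-0.3, 0.1, 1.3]
opening: 0.0633
```

jog_arm(deltas=[0.12,0.2,0,0,0,0.028,0.25,0.4,0,0,0,0.056,0.37,0.58,0,0,0,0.084,0.5,0.77,0,0,0,0.11,0.62,0.96,0,0,0,0.14])

```text
time: 0.93
tool_pos: [0.28, -0.3083, 0.2375]
tool_rot: [-3.141, -0.0, 0.742]
contact_force: [-0.5, -0.1, 0.4]
opening: 0.0458
```

jog_arm(deltas=[0.12,0.2,0,0,0,0.028,0.25,0.4,0,0,0,0.056,0.37,0.58,0,0,0,0.084,0.5,0.77,0,0,0,0.11,0.62,0.96,0,0,0,0.14])

```text
time: 1.35
tool_pos: [0.342, -0.2123, 0.2376]
tool_rot: [-3.141, -0.0, 0.962]
contact_force: [0.2, -0.3, 0.5]
opening: 0.0458
```

jog_arm(deltas=[0.12,0.2,0,0,0,0.028,0.25,0.4,0,0,0,0.056,0.37,0.58,0,0,0,0.084,0.5,0.77,0,0,0,0.11,0.62,0.96,0,0,0,0.14])

```text
time: 1.77
tool_pos: [0.4039, -0.1163, 0.2375]
tool_rot: [-3.141, -0.0, 1.182]
contact_force: [0.1, -0.9, -0.7]
opening: 0.0458
```

jog_arm(deltas=[0.12,0.2,0,0,0,0.028,0.25,0.4,0,0,0,0.056,0.37,0.58,0,0,0,0.084,0.5,0.77,0,0,0,0.11,0.62,0.96,0,0,0,0.14])

```text
time: 2.18
tool_pos: [0.4659, -0.0203, 0.2375]
tool_rot: [-3.141, 0.0, 1.402]
contact_force: [0.5, 0.8, -0.7]
opening: 0.0459
```

jog_arm(deltas=[0.12,0.2,0,0,0,0.028,0.25,0.4,0,0,0,0.056,0.37,0.58,0,0,0,0.084,0.5,0.77,0,0,0,0.11,0.62,0.96,0,0,0,0.14])

```text
time: 2.6
tool_pos: [0.5279, 0.0756, 0.2373]
tool_rot: [-3.141, 0.0, 1.622]
contact_force: [0.4, -0.9, -0.0]
opening: 0.0461
```

jog_arm(deltas=[0.13,0.2,0,0,0,0.03,0.26,0.4,0,0,0,0.06,0.39,0.6,0,0,0,0.09,0.52,0.8,0,0,0,0.124,0.65,0.97,0,0,0,0.124])

```text
time: 3.02
tool_pos: [0.5928, 0.173, 0.2372]
tool_rot: [-3.141, -0.0, 1.818]
contact_force: [0.5, -0.2, 0.0]
opening: 0.0458
```

jog_arm(deltas=[0,0,-0.3,0,0,0,0,0,-0.6,0,0,0,0,0,-0.85,0,0,0,0,0,-0.85,0,0,0])

```text
time: 3.35
tool_pos: [0.5892, 0.1711, 0.1467]
tool_rot: [-3.13, -0.001, 1.815]
contact_force: [-0.8, -0.2, -1.3]
opening: 0.0459
```

Run:
```python
from h import *
s=robot.read_camera("side")[:,:,::-1];t=robot.read_camera("top")[:,:,::-1]
cv2.imwrite("pics/s1.png",s);cv2.imwrite("pics/t1.png",t)
c=lambda im,x,y:cv2.resize(im[y:y+75,x:x+100],(400,300),interpolation=cv2.INTER_CUBIC)
cv2.imwrite("pics/m1.png",np.hstack([c(s,255,135),c(t,255,180)]))
o=robot.observe();print(o["tool_pos"],o["tool_rot"])
```

```text
[0.59225462 0.17150686 0.15232893] [-3.13962043e+00 -1.74744599e-04  1.81505629e+00]
```

View pics/m1.png

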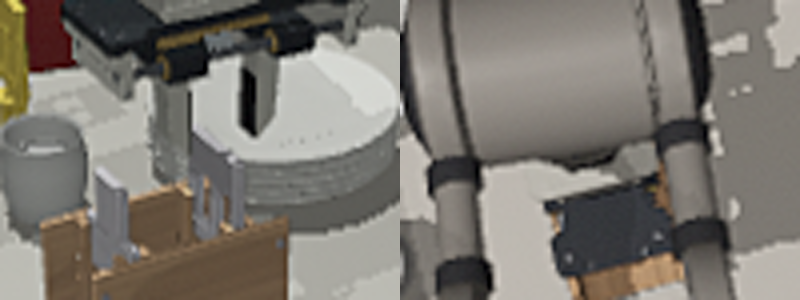

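The side view shows the open fingers straddling the paddle bar, one on each side of the blade, which sits at about (218,150) in the left crop. Next I'll descend and pinch.

jog_arm(deltas=[0,0,-0.1,0,0,0,0,0,-0.2,0,0,0,0,0,-0.3,0,0,0,0,0,-0.4,0,0,0,0,0,-0.4,0,0,0])

```text
time: 3.87
tool_pos: [0.5913, 0.1713, 0.1103]
tool_rot: [-3.138, -0.0, 1.815]
contact_force: [-0.9, 0.5, -0.1]
opening: 0.0459
```

jog_arm(deltas=[0,0,0,0,0,0,0,0,0,0,0,0,0,0,0,0,0,0,0,0,0,0,0,0,0,0,0,0,0,0], claw=0, newtons=20)

```text
time: 4.28
tool_pos: [0.5928, 0.1716, 0.1132]
tool_rot: [3.141, 0.0, 1.815]
contact_force: [-0.0, -0.3, -0.2]
opening: 0.0177
```

jog_arm(deltas=[0,0,0,0,0,0,0,0,0,0,0,0,0,0,0,0,0,0,0,0,0,0,0,0,0,0,0,0,0,0])

```text
time: 4.7
tool_pos: [0.5921, 0.1714, 0.1129]
tool_rot: [-3.141, 0.0, 1.815]
contact_force: [-4.5, -1.0, 4.0]
opening: 0.0077
```

jog_arm(deltas=[-0.01,0,0.0,0,0,0,-0.01,0,0.1,0,0,0,-0.01,0,0.25,0,0,0,-0.01,0,0.4,0,0,0,-0.01,0,0.6,0,0,0], newtons=40)

```text
time: 5.12
tool_pos: [0.5916, 0.1717, 0.1729]
tool_rot: [-3.141, -0.0, 1.815]
contact_force: [-0.1, -0.4, -0.2]
opening: 0.008
```

jog_arm(deltas=[0,0,0.2,0,0,0,0,0,0.4,0,0,0,0,0,0.6,0,0,0,0,0,0.6,0,0,0,0,0,0.6,0,0,0])

```text
time: 5.53
tool_pos: [0.5924, 0.1718, 0.234]
tool_rot: [3.138, 0.0, 1.815]
contact_force: [0.2, -0.1, -1.6]
opening: 0.0074
```

Run:
```python
from h import *
s=robot.read_camera("side")[:,:,::-1];t=robot.read_camera("top")[:,:,::-1]
cv2.imwrite("pics/s2.png",s);cv2.imwrite("pics/t2.png",t)
c=lambda im,x,y:cv2.resize(im[y:y+120,x:x+120],(600,600),interpolation=cv2.INTER_CUBIC)
cv2.imwrite("pics/m2.png",c(s,245,95))
o=robot.observe();print(o["tool_pos"],o["tool_rot"],o["contact_force"],o["opening"])
```

```text
[0.59118531 0.17154681 0.23164162] [-3.14028642e+00 -2.49348195e-04  1.81496682e+00] [ 0.83704326  0.6859118  -1.02819758] 0.007596948192126832
```

View pics/m2.png

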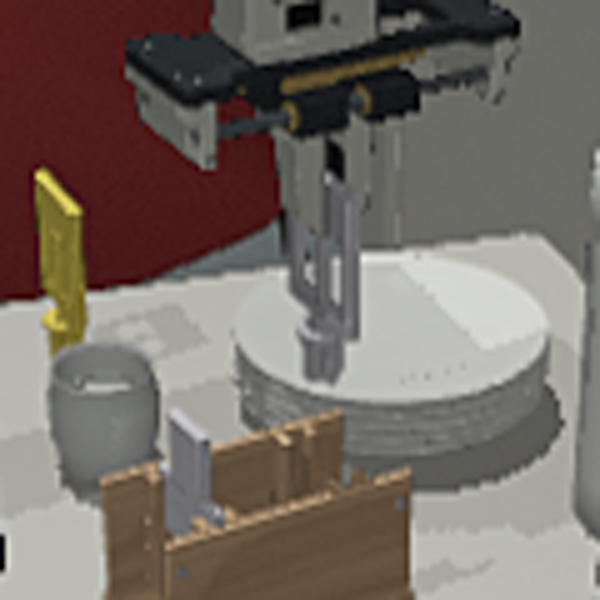

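The paddle hangs freely from the fingers, stem tip at about (309,170) in the side view, and the scraper is still in place. I'll carry it to above the coupling with a −35° turn.

jog_arm(deltas=[-0.01,-0.15,0,0,0,-0.017,-0.02,-0.32,0,0,0,-0.037,-0.04,-0.5,0,0,0,-0.057,-0.05,-0.67,0,0,0,-0.077,-0.06,-0.84,0,0,0,-0.097])

```text
time: 6.05
tool_pos: [0.5849, 0.086, 0.2314]
tool_rot: [-3.139, 0.0, 1.66]
contact_force: [0.0, -0.9, -1.6]
opening: 0.0081
```

jog_arm(deltas=[-0.01,-0.17,0,0,0,-0.02,-0.02,-0.34,0,0,0,-0.04,-0.04,-0.5,0,0,0,-0.06,-0.05,-0.67,0,0,0,-0.077,-0.06,-0.84,0,0,0,-0.097])

```text
time: 6.47
tool_pos: [0.5787, 0.002, 0.2314]
tool_rot: [-3.139, 0.0, 1.508]
contact_force: [-0.2, 0.3, -0.8]
opening: 0.0077
```

jog_arm(deltas=[-0.01,-0.17,0,0,0,-0.02,-0.02,-0.34,0,0,0,-0.04,-0.04,-0.5,0,0,0,-0.06,-0.05,-0.67,0,0,0,-0.077,-0.06,-0.84,0,0,0,-0.097])

```text
time: 6.88
tool_pos: [0.5726, -0.0819, 0.2314]
tool_rot: [-3.139, 0.0, 1.355]
contact_force: [0.4, 0.2, -0.6]
opening: 0.008
```

jog_arm(deltas=[-0.01,-0.17,0,0,0,-0.02,-0.02,-0.34,0,0,0,-0.04,-0.04,-0.5,0,0,0,-0.06,-0.05,-0.67,0,0,0,-0.077,-0.06,-0.82,0,0,0,-0.097])

```text
time: 7.3
tool_pos: [0.5666, -0.164, 0.2315]
tool_rot: [-3.14, 0.0, 1.202]
contact_force: [0.7, -0.0, -0.5]
opening: 0.0075
```

jog_arm(deltas=[0,0,0,0,0,0,0,0,0,0,0,0])

```text
time: 7.47
tool_pos: [0.567, -0.1633, 0.2319]
tool_rot: [-3.14, -0.0, 1.204]
contact_force: [-0.7, 0.5, -0.7]
opening: 0.0077
```

Run:
```python
from h import *
s=robot.read_camera("side")[:,:,::-1];t=robot.read_camera("top")[:,:,::-1]
cv2.imwrite("pics/s3.png",s);cv2.imwrite("pics/t3.png",t)
cv2.imwrite("pics/m3.png",cv2.resize(s[195:295,290:390],(600,600),interpolation=cv2.INTER_CUBIC))
o=robot.observe();print(o["tool_pos"],o["tool_rot"],o["contact_force"],o["opening"])
p=o["tool_pos"];tip=p+[0,0,-.101]
print('expected tip px',pix("side",tip),'mouth px',pix("side",np.array([.568,-.1625,.09])))
```

```text
[ 0.56736618 -0.16201148  0.23233917] [-3.14078453e+00 -4.04711915e-04  1.20578172e+00] [ 0.37143465 -0.09862773 -1.7054125 ] 0.007635528063660674
expected tip px [339.56262449 245.31024909] mouth px [339.34428482 260.37134801]
```

View pics/m3.png

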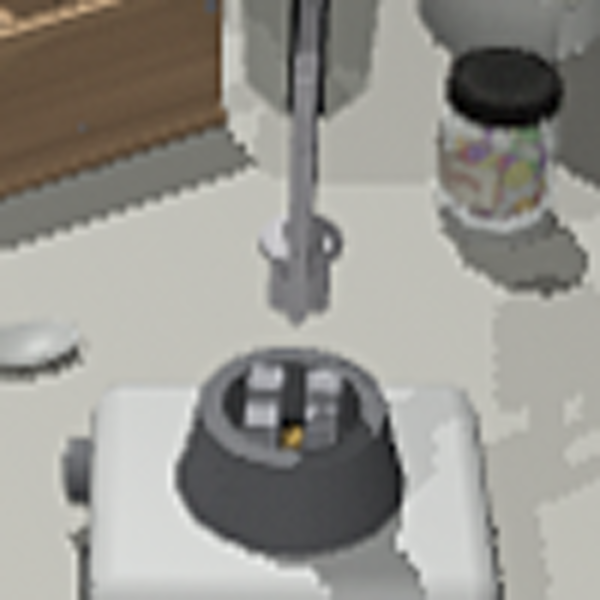

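The stem hangs above the coupling with its tip at about crop (298,325). The jaws are centred near crop (293.5,396.5), so the stem is about 0.8 px too far right. I'll measure that more closely.

Run:
```python
from h import *
g=cv2.cvtColor(cv2.imread("pics/s3.png"),cv2.COLOR_BGR2GRAY)
print('stem');print(np.arange(331,349))
for r in(236,240,242,244,246,247,248): print(r,g[r,331:349])
print('jaws');print(np.arange(326,354))
for r in range(254,271): print(r,g[r,326:354])
for X in([.568,-.1625,.09],[.5666,-.1621,.09]):print(pix("side",np.array(X)))
t=cv2.imread("pics/top0.png");gt=cv2.cvtColor(t,cv2.COLOR_BGR2GRAY);print(np.arange(412,432))
for r in range(211,232):print(r,gt[r,412:432])
```

```text
stem
[331 332 333 334 335 336 337 338 339 340 341 342 343 344 345 346 347 348]
236 [192 196 140 164 199 204 192 136 118 131  98  95  91 172 110  87 193 195]
240 [192 192 196 187 134 114 101 120 126 130 100 102 110 103 195 196 191 191]
242 [192 193 197 170 128 121 126 127 128 128 117 112 109  97 194 195 192 190]
244 [191 192 197 169 128 121 122 126 127 127 116 110 105 126 194 194 191 192]
246 [192 192 194 187 160 138 132 124 124 125 124 120 114 152 192 192 191 191]
247 [193 192 192 194 199 182 164 127 121 117 164 169 166 194 195 192 191 192]
248 [193 192 192 192 194 197 191 148 127 149 195 199 196 194 192 192 191 191]
jaws
[326 327 328 329 330 331 332 333 334 335 336 337 338 339 340 341 342 343
 344 345 346 347 348 349 350 351 352 353]
254 [196 193 188 154 149 118 113 116 113 112 115 116 118 115 116 124 120 116
 114 128 139 176 186 196 195 192 191 190]
255 [191 170 138 117 118 113 133 131 107  95  96  75  74  76  92 106 100 109
 107 117 101  91 132 175 191 195 193 191]
256 [157 120 118 122 113  93 161 161 139 137 155  80  56  60  54  89 110 132
 136 127 119 115 108  99 152 184 195 194
[... 2933 characters left out ...]
 66]
224 [104  88  66 120 147 149 149 129   3  43  59  91 121  94  89  60 132 171
 125  77]
225 [104  95  68  79 125 144 138  74  35  75  98 138 149 152 149 103 108  99
  84  98]
226 [106 101  87  36  41  77 111  30  51  75 117 159 142 140 137 122 108  95
  85 101]
227 [110 103  93  57  15   0  14  39  70  74 101 146 149 144 135 110  96  86
  99 100]
228 [ 92 105 105  98  65  29   5  31  58  57  58 104 136 138 146 101  83  87
 100  96]
229 [ 72  95 106 104  99  80  54  31  23  38  89 133 117 121 148 103  94 101
  97  80]
230 [ 64  69  94 105 106 104  99  81  67  74 128 187 166 124 126  96  99  95
  73  90]
231 [ 65  63  69  91 100 104 105 104 104  99  96  92  93  95  96  99  90  71
  81 156]
```

Both views agree: move the stem about 1 mm toward −x and 1.2 mm toward −y. I'll apply that and descend to the mouth while watching the force.

jog_arm(deltas=[-0.01,-0.012,-0.07,0,0,0,-0.01,-0.012,-0.15,0,0,0,-0.01,-0.012,-0.23,0,0,0,-0.01,-0.012,-0.3,0,0,0,-0.01,-0.012,-0.34,0,0,0])

```text
time: 7.98
tool_pos: [0.566, -0.1631, 0.197]
tool_rot: [-3.139, -0.0, 1.206]
contact_force: [-0.9, 0.7, -0.5]
opening: 0.0078
```

jog_arm(deltas=[0,0,-0.02,0,0,0,0,0,-0.04,0,0,0,0,0,-0.06,0,0,0,0,0,-0.08,0,0,0,0,0,-0.1,0,0,0])

```text
time: 8.4
tool_pos: [0.5667, -0.1637, 0.1888]
tool_rot: [3.141, 0.0, 1.206]
contact_force: [-0.4, 0.5, -1.0]
opening: 0.0076
```

jog_arm(deltas=[0,0,0,0,0,0,0,0,0,0,0,0])

```text
time: 8.57
tool_pos: [0.5666, -0.1637, 0.1888]
tool_rot: [3.141, 0.0, 1.206]
contact_force: [-0.1, -0.1, -1.3]
opening: 0.0077
```

Run:
```python
from h import *
s=robot.read_camera("side")[:,:,::-1]
cv2.imwrite("pics/s4.png",s)
cv2.imwrite("pics/m4.png",cv2.resize(s[215:295,290:390],(750,600),interpolation=cv2.INTER_CUBIC))
o=robot.observe();print(o["tool_pos"],o["tool_rot"],o["contact_force"],o["torque"],o["opening"])
```

```text
[ 0.56663045 -0.16367654  0.18883999] [3.14130067e+00 5.25566045e-05 1.20557261e+00] [-0.15979159 -0.31661969 -1.03852645] [-0.04940829 -0.05702727  0.00559348] 0.007566180858460459
```

View pics/m4.png

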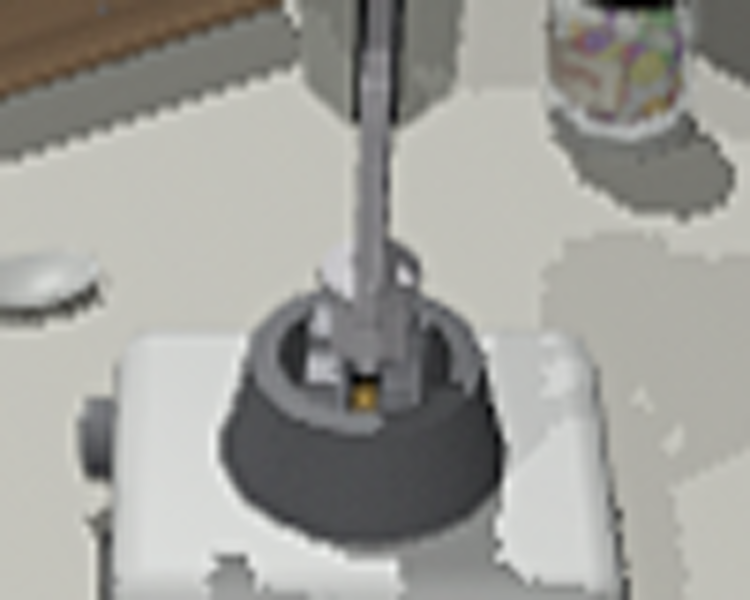

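The near wing sits over the front gap, above the brass pin at crop (365,395), and nothing is touching. I'll go further in, in small steps.

jog_arm(deltas=[0,0,-0.02,0,0,0,0,0,-0.04,0,0,0,0,0,-0.06,0,0,0,0,0,-0.06,0,0,0])

```text
time: 8.95
tool_pos: [0.5663, -0.1635, 0.1822]
tool_rot: [-3.141, -0.0, 1.206]
contact_force: [-0.1, 0.1, -1.3]
opening: 0.0077
```

jog_arm(deltas=[0,0,-0.02,0,0,0,0,0,-0.04,0,0,0,0,0,-0.06,0,0,0,0,0,-0.06,0,0,0])

```text
time: 9.28
tool_pos: [0.5663, -0.1635, 0.1762]
tool_rot: [-3.141, -0.0, 1.206]
contact_force: [0.5, -0.2, -1.2]
opening: 0.0078
```

jog_arm(deltas=[0,0,-0.02,0,0,0,0,0,-0.04,0,0,0,0,0,-0.06,0,0,0,0,0,-0.06,0,0,0])

```text
time: 9.62
tool_pos: [0.5668, -0.1637, 0.1709]
tool_rot: [3.141, 0.0, 1.206]
contact_force: [-0.3, -0.1, 3.3]
opening: 0.008
```

jog_arm(deltas=[0,0,-0.02,0,0,0,0,0,-0.04,0,0,0,0,0,-0.04,0,0,0,0,0,-0.04,0,0,0])

```text
time: 9.95
tool_pos: [0.5667, -0.1637, 0.167]
tool_rot: [3.141, -0.0, 1.205]
contact_force: [0.0, 0.3, 4.4]
opening: 0.0075
```

jog_arm(deltas=[0,0,-0.01,0,0,0,0,0,-0.02,0,0,0,0,0,-0.02,0,0,0,0,0,-0.02,0,0,0])

```text
time: 10.28
tool_pos: [0.5668, -0.1637, 0.1651]
tool_rot: [3.141, 0.0, 1.206]
contact_force: [-0.6, 1.3, 5.0]
opening: 0.0078
```

jog_arm(deltas=[0,0,-0.01,0,0,0,0,0,-0.02,0,0,0,0,0,-0.02,0,0,0,0,0,-0.02,0,0,0])

```text
time: 10.62
tool_pos: [0.5669, -0.1638, 0.1648]
tool_rot: [3.139, 0.0, 1.206]
contact_force: [-4.7, 0.2, 15.2]
opening: 0.0078
```

jog_arm(deltas=[0,0,0,0,0,0,0,0,0,0,0,0,0,0,0,0,0,0,0,0,0,0,0,0])

```text
time: 10.95
tool_pos: [0.5669, -0.1638, 0.1648]
tool_rot: [3.139, 0.0, 1.206]
contact_force: [-2.7, 1.1, 15.0]
opening: 0.0081
```

Run:
```python
from h import *
s=robot.read_camera("side")[:,:,::-1]
cv2.imwrite("pics/m5.png",np.hstack([cv2.resize(s[225:305,290:390],(500,400),interpolation=cv2.INTER_CUBIC),cv2.resize(s[155:235,255:315],(300,400),interpolation=cv2.INTER_CUBIC)]))
o=robot.observe();print(o["tool_pos"],o["tool_rot"],o["contact_force"],o["torque"],o["opening"],o["qvel"].round(3))
```

```text
[ 0.56688824 -0.16376696  0.16478992] [3.13932022e+00 1.90789281e-04 1.20567784e+00] [-3.6253784   1.14865081 15.33176699] [ 0.31102521  0.76145572 -0.02755731] 0.007701874145618728 [ 0.     0.001 -0.002 -0.002  0.    -0.   ]
```

View pics/m5.png

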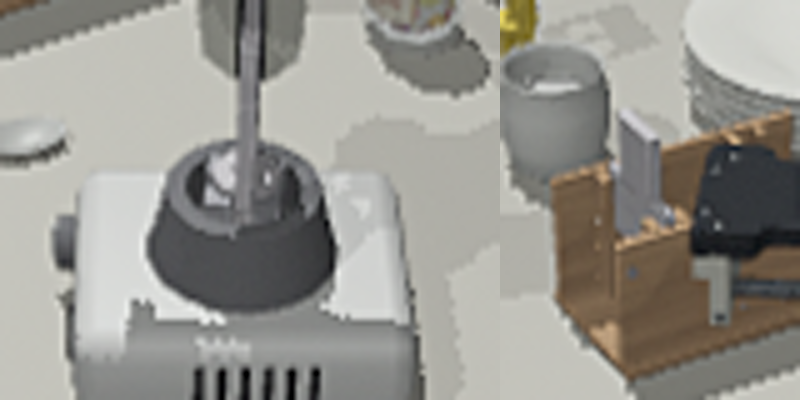

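The collar sits down inside the turret on the jaws, at about crop (240,185). The blade is upright and the scraper is still in its slot. Handing in.

```bash
python3 -c "
from cell import robot
print(robot.hand_in());o=robot.observe();print(o['time'],o['tool_pos'],o['contact_force'])"
```

```text
the job is handed in; nothing more can be done
None
the job is handed in; nothing more can be done
```

I drew the windowed paddle from the far slot, turned it −35° to line up with the jaws, and pressed it home. I handed in at about 11 s, with the arm still gripping and pushing. Handing in gives no verdict, so the result rests on the checks below.

- **Seating:** The tool stopped at z = 0.1648 m, against about 0.165 m expected for the collar on the jaws. The upward force rose through the spring to about 5 N, then jumped to 15 N on the collar stop. That fits a fully seated paddle and a pressed ejector pin, but I had no direct reading of the pin.
- **Grip and attitude:** The fingers were closed on the blade at 7.7 mm (nominally 8 mm) with a 40 N grip setting. The tool was within about 0.002 rad of vertical and at rest.
- **Surroundings:** The last picture shows the scraper still in its slot. The jar and spoon look undisturbed where they appear in the picture.
- **Open points:** A sideways force of about 4 N remained on the wrist. The camera estimates of the coupling centre differed by 1 to 2 mm, but the stem went in with no noticeable resistance until it met the spring.

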